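Fit and hold the junction box cover

TASK

Fit the loose metal cover to the open junction box: take it by the wing of its fastener and lay it flat in the box's recess, long sides along long sides, and only when it lies there turn the wing until it points along the long sides of the box, so that the crossbar underneath lines up with the slot inside. Then press the cover down against its springy gasket until it is flush with the rim, and finish while still holding it pressed down flush (do not let go). Leave the brass weight, relay, yellow tin and load cell on the bench undisturbed.

Things in the scene. Friction and masses are not known exactly. Their poses are not given: they have to be found in the camera images.
- junction_box: grey open-topped junction box fixed to the bench, 152 x 112 x 50 mm high, two black cable glands on its +x end; origin at the centre of its underside, x along its long side, z up. Stands left or right, yaw varies. Recess for the cover 140 x 100 mm with straight walls; the rim's top 3 mm flare at 45 degrees to 146 x 106 mm. Rim top 50 mm above the origin
- slot (a point): centre of the mouth of the slot in the steel bridge inside the box, 29.5 mm above the box's origin; 46 mm long along the box's x, 14 mm wide. Only with the fastener's crossbar along it (within about 0.15 rad) can the cover go down; otherwise the bar stops on the bridge with the cover 3 to 4 mm proud
- gasket (a joint): travel of the sprung rubber gasket frame along the recess walls, m: 0 free (top 44 mm above the box's origin), 0.005 fully down. It bears the cover's weight, gives from 4 N, is fully down at 12 N, where the cover meets rigid bosses. Cover's underside is 44 mm above the box's origin when laid in (top 5 mm proud of the rim), 39 mm when pressed home (flush)
- cover: loose aluminium cover, 134 x 94 mm, 11 mm thick, about 0.24 kg; starts level on a wooden rest. Origin at the centre of the plate's underside, x along its long side, z up. Same either way round (half a turn). A quarter-turn fastener goes through its centre: wing on top, crossbar below (38 mm long, 7 mm round bar, lowest side 13.5 mm below the plate's underside)
- wing (a point): centre of the fastener's steel wing, on the turning axis, 30 mm above the cover's underside; its x axis runs along the wing. Wing 36 mm long, 9 mm wide, top 39 mm above the cover's underside (28 mm above its top face), on a round collar 40 mm across, 3 mm high. The crossbar below is parallel to the wing
- fastener (a joint): angle of the wing to the cover's long axis, rad, positive anticlockwise from above; 0 = along the long side (lined up). Starts 0.7 to 1.4. It turns from -0.8 to 1.8 with a friction of 0.05 N m and stays where it is left; no click or stop at 0
- wood_rest: fixed wooden rest on which the cover starts, 130 x 100 mm with two battens across its ends, tops 30 mm above the bench; origin at the centre of its underside, x along its long side. It stands where the box does not: one on the left, one on the right
- open_scale_a: open kitchen scale with bare circuit board, 240 x 205 mm, fixed in the middle of the bench between the box and the rest; parts of it and the grey round pan over its far end reach up to 80 mm above the bench, so carry the cover over it well above that. Origin at the centre of its underside
- brass_weight_100: bystander: small brass weight, 27 mm across, 34 mm high, between the open scale and whatever stands on its right; origin at its underside
- relay_block: bystander: clear relay block 22 x 30 x 26 mm high, between the open scale and whatever stands on its right; origin at its underside
- flux_tin: bystander: flat round yellow tin 54 mm across, 20 mm high, near the front edge of the bench; origin at its underside
- load_cell_1: bystander: aluminium load cell bar with wires, 44 x 95 x 21 mm high, near the front edge of the bench; origin at its underside

How it is judged:
On the way, in this order (a step that is already met when the one before it is completed fails the run):
1. the cover lies flat in the box's recess, long sides matching, down on the gasket (horizontal distance between cover and junction_box below 0.006 m and angle between the x axis of cover and the x axis of junction_box, either way round below 0.07 rad and angle between cover's own z axis and vertical below 0.04 rad and z of cover in the frame of junction_box between 0.036 and 0.0455 m), for 0.2 s.
2. with the cover in the recess, the fastener is turned until its wing and crossbar line up with the slot (all of step 1 and angle between the x axis of wing and the x axis of junction_box, either way round below 0.2 rad), for 0.2 s.
At the end, for the whole second after the job is handed in: still pressed by the robot (3 N or more) and at rest: cover in the recess (centre within 6 mm, long side within 0.07 rad, tilt under 0.04 rad), top within 2 mm of flush with the rim, gasket more than 3 mm down, wing within 0.2 rad of the box's long side (horizontal distance between cover and junction_box below 0.006 m and angle between the x axis of cover and the x axis of junction_box, either way round below 0.07 rad and angle between cover's own z axis and vertical below 0.04 rad and z of cover in the frame of junction_box between 0.036 and 0.041 m and angle between the x axis of wing and the x axis of junction_box, either way round below 0.2 rad and value of joint gasket above 0.003 m and contact force between any of the fingers, the arm and cover above 3 N and linear speed of cover below 0.02 m/s); the arm keeps its last pose, push and grip.
It fails at once if a bystander (brass weight, relay, yellow tin, load cell) is pushed more than 25 mm from its place (distance of any of brass_weight_100, relay_block, flux_tin, load_cell_1 from where it was at the start of the episode above 0.025 m).
It also fails if it takes over 42 s, if anything falls off the work surface, if the arm or the gripper's body presses on something with over 40 N, if the wrist force passes 120 N, or if a joint passes its speed limit or range.

ROBOT

A 6-joint arm with a two-finger parallel gripper is mounted at the origin on a cart in front of the work surface, level with it; the furniture and walls round the work are solid. World frame = base frame: x ahead of the robot, y to its left, z up, the work surface at z = 0. Lengths are in m, angles in rad, forces in N, time in s.
With the tool pointing down it reaches from about 0.325 to 0.9 m from the base axis. Payload 3.5 kg.
Tool frame: the origin (TCP) lies midway between the tips of the shut fingers; the grasp point (between the pads) lies hold_point_z behind it (hold_point_z is the distance from the TCP to the grasp point, in m); z points along the fingers, y is the line along which they close (so a half turn about z gives the same grasp; the last joint's range is limited). The gripper opens to 85 mm and grips with 20 to 120 N. Pads are 22 mm wide; open, the fingers measure 114 mm over their backs; the gripper's body (76 mm by 85 mm) begins 54 mm behind the grasp point. The pads swing forward as they close: fully open they stand 13 mm farther back than shut.
Start: joints at [1.11, 0.276, -0.026, 1.268, 0, 1.467], TCP at [0.219, 0.585, 0.231] pointing down, gripper open.
Joint ranges: [-3.12, 3.12], [-0.85, 1.88], [-1.08, 1.24], [-1.95, 2.15], [-1.57, 1.53], [-3.14, 3.14]. Speed limits (rad/s): [2.57, 2.57, 3.14, 3.14, 3.14, 3.14].

INTERFACE

Orientations are given as a unit quaternion [x, y, z, w].
In Python, from plant import * gives the robot as it stands.
- The arm moves only by the tool servo_tool, never from a script. Its argument "steps" is a list that holds one entry, the list of rows, each a list of 4 numbers: the shift along the tool's x, y, z in units of 30 mm (1.0 is 30 mm), then the turn about the tool's z in units of 6 degrees (1.0 is 6 degrees). In form: [[[x, y, z, twist], ...]]. A call has 1 to 12 rows; each row shifts and turns the commanded pose from where the row before left it, along the tool's axes as they then stand; what a row does not reach is not made up. A row lasts 1/12 s, in which the tool goes at most 41.7 mm and 7.16 degrees, less where a joint would pass 70% of its speed; a pose out of reach is approached as far as the arm can. A call is refused whole if a number of a shift passes 1 or a number of a turn 1, either way. A call with a gripper value outside its range is refused whole. "hand" is the opening, from 0 (shut) to 1 (fully open), set as the call begins (left out, the last holds). The fingers move at their own pace and stop on an object; "force" is the grip in N (left out, the last holds). Time passes only in rows, so rows that do not move let the fingers close. It gives the time, the measured TCP pose, the force, the opening and the grip force at its end, in the units of the state.
- read_state(): the state, without advancing time (a new reading comes with each control period).
- snapshot(name): name is "scene" or "top" or "wrist"; returns the picture (480x640x3 uint8, red, green, blue); there is no depth.
- camera_params(name): a dict with "K" (3x3 intrinsics, pixels), "distortion" ([k1, k2, p1, p2, k3] as OpenCV has them; the pictures are not rectified), "R" (3x3) and "t" (3): a world point X has camera coordinates R X + t. Camera axes: x right, y down, z forward; pixel columns grow to the right and rows downward; lengths in m; the calibration is good to about 2 mm. A picture is of the moment at which its call begins: read the wrist's pose just before it. camera_params takes no time and is no camera call; for the wrist camera it gives the pose at the moment of the call.
- finish_job(): hands the job in; it is judged then, once.
Trained networks look in the newest picture that a camera, given by its name, has taken for a name from the list of things; names that differ only in an ending like _2 or _b are one class to them, and where a whole thing is asked for, a point or a joint stands for the part that bears it (a point fixed in the world has none). Each returns a list of dicts, best first, with "conf" (0 to 1); they miss things now and then, are a little off and sometimes report something else, mostly with a low value. They report only what shows in the picture. A call takes as long as a camera call.
- regions_of(camera, name): "pixels" (480x640 bool, what is visible of it) and "uv" ([column, row] in pixels, amid what is visible of it).
- pinpoint(camera, name): "uv" ([column, row] in pixels: a listed point, or the origin of a listed thing).
The state is a dict: "time_s": time; "joint_positions": joint angles; "dq": joint speeds; "joint_efforts": joint torques, N m; "tool_pos": TCP position; "ee_rot": TCP orientation; "wrist_force": force on the tool from outside, world axes, zero at the start; "ft_torque": the same for the moment, N m; "opening": finger opening in m; "finger_force": force on a finger pad.
Only numpy, scipy, OpenCV 4.12 (cv2) and the standard library are available. Lean on these libraries where they do the work, as an engineer would, in place of code of your own. Each camera call takes 0.05 s, during which the arm holds its last target. There are 200 camera calls.

## Working session

There is one attempt and no reset: what is moved stays moved. The work goes in short steps, Python scripts to look and compute and a tool call to move; the robot and the scene stay as the last step left them, time stands still between calls to the robot, and variables do not carry over. Pictures are saved under pics/ and viewed, at most 10 in all, crops included, and the job is handed in when it is done.

Besides the shell and the picture viewer there is one more tool, called after "Request:" as name(argument=value, ...) on one line, values as JSON. servo_tool: Moves the arm, as the interface text tells. Its arguments: {"type":"object","properties":{"steps":{"type":"array"},"hand":{"type":"number"},"force":{"type":"number"}},"required":["steps"]}

```bash
mkdir -p pics; ls; cat > h.py <<'E'
from plant import *
import numpy as np, cv2
from scipy.spatial.transform import Rotation as Ro
def ray(cam,uv,z,P=None):
    p=P or camera_params(cam);K=np.array(p["K"]);d=np.array(p["distortion"]);R=np.array(p["R"]);t=np.array(p["t"])
    n=cv2.undistortPoints(np.array(uv,float).reshape(-1,1,2),K,d).reshape(-1,2)
    D=np.c_[n,np.ones(len(n))]@R; C=-R.T@t
    return C+D*((z-C[2])/D[:,2])[:,None]
def save(im,n): cv2.imwrite("pics/"+n+".png",im[:,:,::-1])
E
python3 - <<'E'
from h import *
s=read_state();print(s)
for c in("top","scene"):
    save(snapshot(c),c+"0")
    for n in ["junction_box","cover","wing","slot","wood_rest"]:
        try:
            r=pinpoint(c,n);print(c,n,[(np.round(x["uv"],1),round(x["conf"],2)) for x in r[:2]])
        except Exception as e: print(c,n,e)
for n,z in [("junction_box",.05),("cover",.041),("wing",.069)]:
    r=regions_of("top",n)
    for x in r[:2]:
        m=x["pixels"].astype(np.uint8)
        cs=max(cv2.findContours(m,0,1)[0],key=cv2.contourArea)
        q=ray("top",cs.reshape(-1,2),z)[:,:2].astype(np.float32)
        print(n,x["conf"],x["uv"],cv2.minAreaRect(q*1000))
E
```

```text
pics
{'time_s': 0.0, 'joint_positions': array([ 1.10956663e+00,  2.77127489e-01, -2.78896351e-02,  1.26797751e+00,
       -3.24743838e-06,  1.46737979e+00]), 'dq': array([ 0.00128338,  0.00158681, -0.00155432,  0.00146514, -0.00060033,
        0.00058987]), 'joint_efforts': array([-4.21530058e-04, -4.45511019e+01,  2.95202368e+01,  1.65510213e-02,
       -5.82700932e-05, -5.88797150e-06]), 'tool_pos': array([0.21856597, 0.58471267, 0.23015898]), 'ee_rot': array([ 1.77953601e-01,  9.84038265e-01, -1.05608937e-03, -3.04650485e-04]), 'wrist_force': array([-0.09841532, -0.32839036, -0.54578837]), 'ft_torque': array([-0.05689654,  0.00907419,  0.02327847]), 'finger_force': 0.0, 'opening': 0.0857893807810803}
top junction_box [(array([194.6, 200.6]), 0.59), (array([405.2, 293.6]), 0.44)]
top cover [(array([454.7, 203. ]), 0.6)]
top wing [(array([459.4, 201.6]), 0.65), (array([405.8, 289.2]), 0.41)]
top slot [(array([194.9, 201.3]), 0.73)]
top wood_rest [(array([196.3, 200.3]), 0.48)]
scene junction_box [(array([294.6, 196.6]), 0.56)]
scene cover [(array([440.8, 307.9]), 0.83), (array([385.7, 268.8]), 0.43)]
scene wing [(array([446.2, 296.3]), 0.63)]
scene slot [(array([295.9, 186.8]), 0.97)]
scene wood_rest [(array([298.7, 194.6]), 0.33)]
junction_box 0.83 [193.6, 199.1] ((547.693359375, 290.1139221191406), (126.04889678955078, 182.40603637695312), 87.4458999633789)
cover 0.83 [454.6, 202.8] ((533.0997924804688, -265.1895751953125), (131.04737854003906, 95.56005859375), 9.21630859375)
wing 0.87 [457.9, 204.3] ((529.8388061523438, -261.4768981933594), (39.123477935791016, 35.24142074584961), 88.92476654052734)
```

View pics/top0.png

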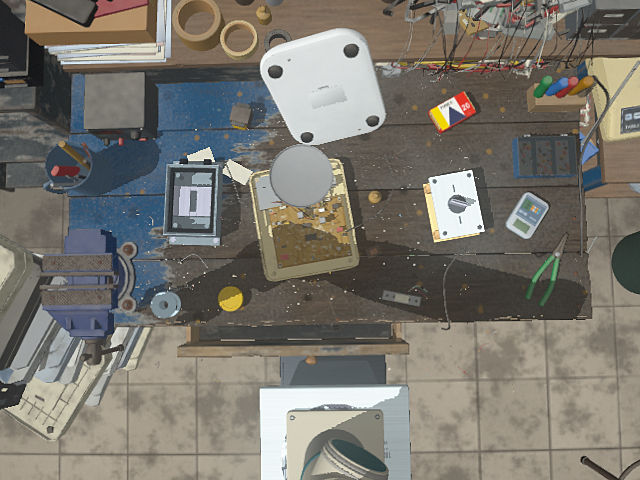

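View pics/scene0.png

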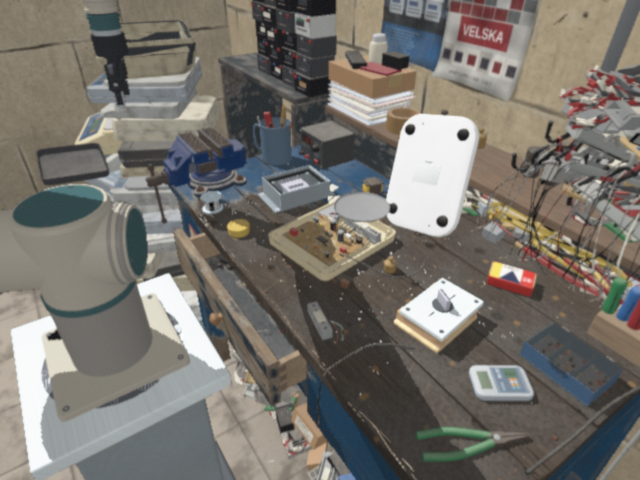

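```bash
python3 - <<'E'
from h import *
P=camera_params("top");R=np.array(P["R"]);print(R.round(3), -R.T@np.array(P["t"]))
w=camera_params("wrist");R=np.array(w["R"]);t=np.array(w["t"]);s=read_state()
Rt=Ro.from_quat(s["ee_rot"]).as_matrix()
print("tool R",Rt.round(3));print("cam in tool",Rt.T@(-R.T@t-s["tool_pos"]),(R@Rt).round(3),w["K"])
import plant;print([ (k) for k in dir(plant) if not k.startswith('_')], globals().get("hold_point_z"))
im=snapshot("top");save(cv2.resize(im[150:250,400:510],None,fx=5,fy=5,interpolation=2),"cov0")
E
```

```text
[[-0.016 -1.    -0.026]
 [-0.996  0.018 -0.082]
 [ 0.082  0.024 -0.996]] [0.3736821  0.00533637 1.17584446]
tool R [[-0.937  0.35   0.   ]
 [ 0.35   0.937  0.   ]
 [-0.     0.    -1.   ]]
cam in tool [ 0.07551157  0.00061361 -0.14301138] [[ 0.     1.    -0.   ]
 [-0.955 -0.    -0.296]
 [-0.296  0.     0.955]] [[357.1452184    0.         322.83338556]
 [  0.         357.1452184  234.64233209]
 [  0.           0.           1.        ]]
['MotionError', 'camera_params', 'finish_job', 'hold_point_z', 'pinpoint', 'read_state', 'regions_of', 'snapshot'] 0.0187
```

View crop.

View pics/cov0.png

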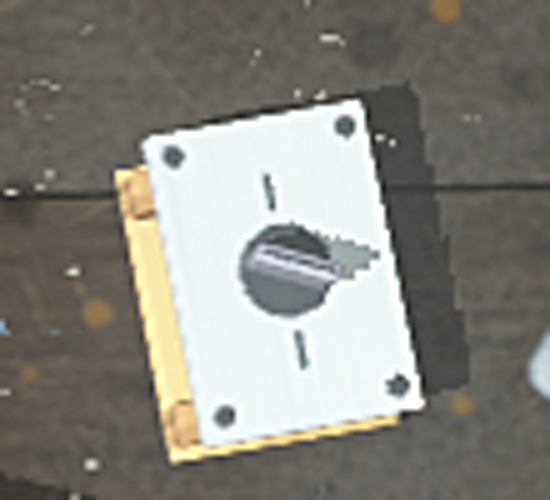

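Request:
servo_tool(steps=[[[-1,-0.46,0,0],[-1,-0.46,0,0],[-1,-0.46,0,0],[-1,-0.46,0,0],[-1,-0.46,0,0],[-1,-0.46,0,0],[-1,-0.46,0,0],[-1,-0.46,0,0],[-1,-0.46,0,0],[-1,-0.46,0,0],[-1,-0.46,0,0],[-1,-0.46,0,0]]])

```text
time_s: 1.8
tool_pos: [0.4991, 0.3029, 0.2315]
ee_rot: [0.178, 0.984, 0.0, 0.0]
wrist_force: [0.5, 2.1, -0.7]
opening: 0.0851
finger_force: 0.0
```

Request:
servo_tool(steps=[[[-1,0,0,0],[-0.4,0,0,0],[0,0,0,0],[0,0,0,0]]])

```text
time_s: 2.13
tool_pos: [0.5374, 0.2894, 0.2311]
ee_rot: [0.178, 0.984, -0.0, -0.001]
wrist_force: [-0.2, 0.1, 0.0]
opening: 0.0854
finger_force: 0.0
```

```bash
cat >> h.py <<'E'
def box(cam="wrist",name=None):
    s=read_state();print(s["time_s"],s["tool_pos"],s["ee_rot"].round(4))
    P=camera_params(cam);im=snapshot(cam)
    if name: save(im,name)
    for n,z in [("slot",.0295),("junction_box",0)]:
        for x in pinpoint(cam,n)[:1]: print(n,x["uv"],round(x["conf"],2),ray(cam,x["uv"],z,P).round(4))
    for x in regions_of(cam,"junction_box")[:1]:
        cs=max(cv2.findContours(x["pixels"].astype(np.uint8),0,1)[0],key=cv2.contourArea).reshape(-1,2)
        print(x["conf"],cv2.minAreaRect((ray(cam,cs,.05,P)[:,:2]*1000).astype(np.float32)))
    return im,P
E
python3 - <<'E'
from h import *
box(name="box1")
E
```

```text
2.1333 [0.53737562 0.28943697 0.23106048] [ 1.784e-01  9.840e-01 -0.000e+00 -6.000e-04]
slot [332.4, 213.5] 0.83 [[0.5494 0.2958 0.0295]]
junction_box [333.7, 212.8] 0.8 [[0.5562 0.2956 0.    ]]
0.58 ((549.3021850585938, 295.66162109375), (112.90653228759766, 176.4755096435547), 87.36372375488281)
```

View pics/box1.png

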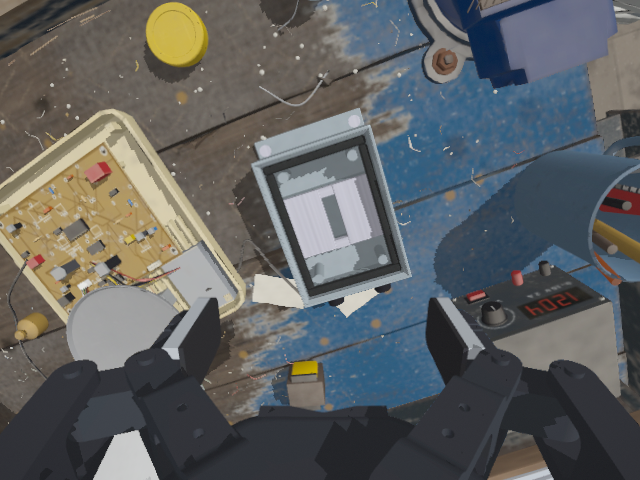

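```bash
cat > fit.py <<'E'
from h import *
from scipy.optimize import minimize
def proj(P,X): return cv2.projectPoints(np.array(X,float),cv2.Rodrigues(np.array(P["R"]))[0],np.array(P["t"]),np.array(P["K"]),np.array(P["distortion"]))[0].reshape(-1,2)
def rect(p,l,w,z,n=60):
    c=np.array([[-l,-w],[l,-w],[l,w],[-l,w],[-l,-w]])/2
    q=np.concatenate([c[i]+(c[i+1]-c[i])*np.linspace(.06,.94,n)[:,None] for i in range(4)])
    a=p[2];R=np.array([[np.cos(a),-np.sin(a)],[np.sin(a),np.cos(a)]])
    return np.c_[q@R.T+p[:2],np.full(len(q),z)]
def fit(im,P,p0,rs,sig=(3,1.5,.8)):
    g0=cv2.cvtColor(im,cv2.COLOR_RGB2GRAY).astype(np.float32);p=np.array(p0,float)
    for s in sig:
        g=cv2.GaussianBlur(g0,(0,0),s);m=np.hypot(cv2.Sobel(g,5,1,0),cv2.Sobel(g,5,0,1));m=np.minimum(m,np.percentile(m,97))
        def f(d):
            q=p+d*[.001,.001,.01];v=0
            for l,w,z in rs:
                u=proj(P,rect(q,l,w,z)).astype(np.float32)
                v-=cv2.remap(m,u[:,0].reshape(-1,1),u[:,1].reshape(-1,1),1).mean()
            return v
        r=minimize(f,[0,0,0],method="Nelder-Mead",options=dict(initial_simplex=[[0,0,0],[3,0,0],[0,3,0],[0,0,4]]));p=p+r.x*[.001,.001,.01]
        print(s,p.round(4),-r.fun)
    return p
E
python3 - <<'E'
from fit import *
P=camera_params("wrist");im=cv2.imread("pics/box1.png")[:,:,::-1].copy()
c=ray("wrist",[[255,165],[370,128],[410,273],[300,306]],.05,P);print(c.round(4),c.mean(0))
d=(c[2]+c[3]-c[0]-c[1]);a=np.arctan2(d[1],d[0])
p=fit(im,P,[*c.mean(0)[:2],a],[(152,112,.05*1000)] and [(.152,.112,.05),(.140,.100,.044)])
b=cv2.resize(im[80:340,210:450],None,fx=2.3,fy=2.3)
for l,w,z,k in[(.152,.112,.05,(255,0,0)),(.14,.1,.044,(0,255,0)),(.046,.014,.0295,(255,0,255))]:
    for u in proj(P,rect(p,l,w,z)): cv2.circle(b,tuple(int(x) for x in (u-[210,80])*2.3+1),0,k,-1)
save(b,"fit1")
E
```

```text
[[0.4768 0.2479 0.05  ]
 [0.4824 0.3551 0.05  ]
 [0.6268 0.3492 0.05  ]
 [0.6227 0.2341 0.05  ]] [0.55217606 0.29657056 0.05      ]
3 [ 0.5538  0.2979 -0.045 ] 134.5460205078125
1.5 [ 0.5527  0.2971 -0.0442] 215.35546875
0.8 [ 0.5528  0.2968 -0.0432] 304.3296813964844
```

View pics/fit1.png

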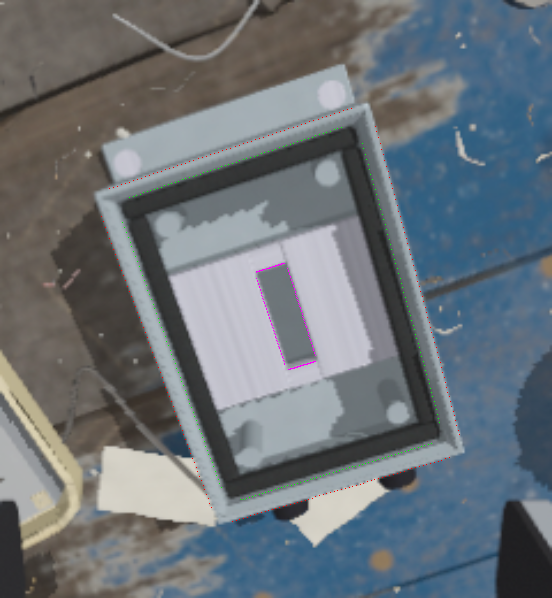

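Request:
servo_tool(steps=[[[-0.345,-0.963,0,0],[-0.345,-0.963,0,0],[-0.345,-0.963,0,0],[-0.345,-0.963,0,0],[-0.345,-0.963,0,0],[-0.345,-0.963,0,0],[-0.345,-0.963,0,0],[-0.345,-0.963,0,0],[-0.345,-0.963,0,0],[-0.345,-0.963,0,0],[-0.345,-0.963,0,0],[-0.345,-0.963,0,0]]])

```text
time_s: 3.33
tool_pos: [0.5317, -0.079, 0.2316]
ee_rot: [0.177, 0.984, 0.0, 0.0]
wrist_force: [-0.4, -0.3, -0.1]
opening: 0.0854
finger_force: 0.0
```

Request:
servo_tool(steps=[[[-0.345,-0.963,0,0],[-0.345,-0.963,0,0],[-0.345,-0.963,0,0],[-0.345,-0.963,0,0],[-0.345,-0.963,0,0],[-0.345,-0.963,0,0],[0,0,0,-1],[0,0,0,-1],[0,0,0,-1],[0,0,0,-1],[0,0,0,-1],[0,0,0,-1]]])

```text
time_s: 4.33
tool_pos: [0.5298, -0.2616, 0.2314]
ee_rot: [-0.138, 0.99, 0.0, -0.0]
wrist_force: [0.5, -0.6, 0.3]
opening: 0.0854
finger_force: 0.0
```

Request:
servo_tool(steps=[[[0,0,0,-1],[0,0,0,-1],[0,0,0,-1],[0,0,0,-1],[0,0,0,-1],[0,0,0,-1],[0,0,0,-1],[0,0,0,-1],[0,0,0,-1],[0,0,0,-0.25],[0,0,0,0],[0,0,0,0]]])

```text
time_s: 5.33
tool_pos: [0.5298, -0.2618, 0.2315]
ee_rot: [-0.581, 0.814, 0.0, 0.0]
wrist_force: [-0.2, -0.8, 0.1]
opening: 0.0856
finger_force: 0.0
```

```bash
python3 - <<'E'
from fit import *
s=read_state();print(s["time_s"],s["tool_pos"],s["joint_positions"].round(3));P=camera_params("wrist");im=snapshot("wrist")
M=Ro.from_quat(s["ee_rot"]).as_matrix();print("psi",np.degrees(np.arctan2(M[1,0],M[0,0])))
x=pinpoint("wrist","wing")[0];print(x,ray("wrist",x["uv"],.06,P))
cs=max(cv2.findContours(regions_of("wrist","cover")[0]["pixels"].astype(np.uint8),0,1)[0],key=cv2.contourArea).reshape(-1,2)
q=cv2.minAreaRect((ray("wrist",cs,.041,P)[:,:2]*1000).astype(np.float32));print(q)
p=fit(im,P,[q[0][0]/1000,q[0][1]/1000,np.radians(10)],[(.134,.094,.041)])
pw=fit(im,P,[p[0],p[1],np.radians(71)],[(.036,.009,.069)],(2,1))
b=im.copy()
for r in[rect(p,.134,.094,.041),rect(pw,.036,.009,.069)]:
    for u in proj(P,r): b[int(u[1]+.5),int(u[0]+.5)]=(255,0,0)
u0,v0=[int(v) for v in proj(P,[[p[0],p[1],.04]])[0]]
u0=max(u0-120,0);v0=max(v0-100,0)
save(cv2.resize(b[v0:v0+200,u0:u0+240],None,fx=3,fy=3,interpolation=0),"cov1")
E
```

```text
5.3333 [ 0.52984651 -0.26182537  0.23145671] [-0.568  0.216 -0.103  1.251  0.    -1.808]
psi -108.98079799893468
{'uv': [316.9, 209.1], 'conf': 0.56} [[ 0.5344278  -0.26506608  0.06      ]]
((533.456298828125, -266.2008056640625), (133.5334930419922, 94.59552001953125), 9.207645416259766)
3 [ 0.5338 -0.264   0.149 ] 87.47216796875
1.5 [ 0.533  -0.2643  0.1553] 136.41871643066406
0.8 [ 0.5331 -0.2658  0.1596] 183.2737274169922
2 [ 0.5329 -0.2665  1.2621] 86.09158325195312
1 [ 0.533  -0.2668  1.2701] 122.97669982910156
```

View pics/cov1.png

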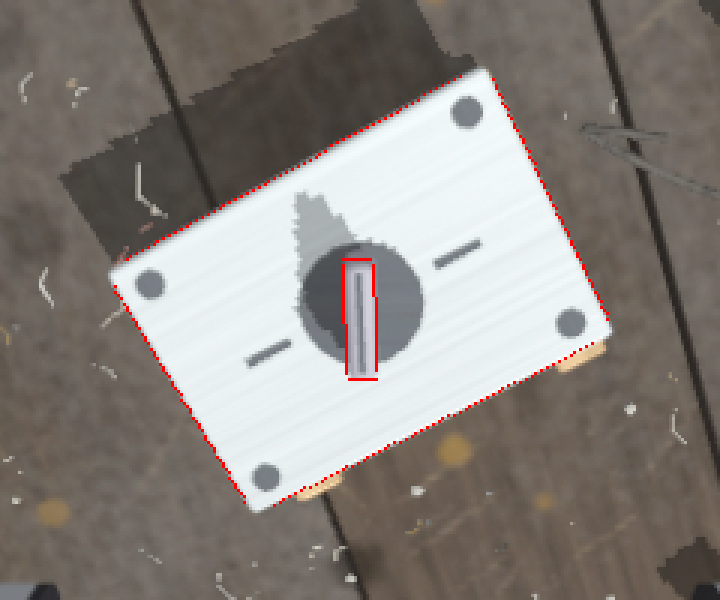

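Request:
servo_tool(steps=[[[0.12,-0.15,0,-0.28],[0,0,0.8,0],[0,0,0.8,0],[0,0,0.8,0],[0,0,0.8,0],[0,0,0.8,0],[0,0,0.8,0],[0,0,0.6,0],[0,0,0.4,0],[0,0,0.32,0],[0,0,0,0],[0,0,0,0]]], hand=1)

```text
time_s: 6.48
tool_pos: [0.5331, -0.2678, 0.0479]
ee_rot: [-0.593, 0.806, 0.0, 0.0]
wrist_force: [-0.3, 0.3, 0.5]
opening: 0.0856
finger_force: 0.0
```

Request:
servo_tool(steps=[[[0,0,0,0],[0,0,0,0],[0,0,0,0],[0,0,0,0],[0,0,0,0],[0,0,0,0],[0,0,0,0],[0,0,0,0],[0,0,0,0],[0,0,0,0]]], hand=0, force=80)

```text
time_s: 7.32
tool_pos: [0.5331, -0.2679, 0.0482]
ee_rot: [-0.593, 0.806, -0.0, 0.0]
wrist_force: [-1.5, 0.6, 4.7]
opening: 0.0071
finger_force: 79.7
```

Request:
servo_tool(steps=[[[0,0,-0.2,0],[0,0,-0.4,0],[0,0,-0.6,0],[0,0,-0.8,0],[0,0,-0.8,0],[0,0,-0.8,0],[0,0,-0.8,0],[0,0,-0.8,0],[0,0,-0.6,0],[0,0,-0.2,0.3],[0,0,0,0.6],[0,0,0,0.6]]])

```text
time_s: 8.32
tool_pos: [0.5332, -0.2678, 0.2292]
ee_rot: [-0.526, 0.85, -0.001, 0.0]
wrist_force: [-1.0, 0.2, -2.5]
opening: 0.0071
finger_force: 79.1
```

Request:
servo_tool(steps=[[[0,0,0,0.44],[-0.3,0.24,0,0],[-0.62,0.485,0,0],[-0.7,0.55,0,0],[-0.7,0.55,0,0],[-0.7,0.55,0,0],[-0.7,0.55,0,0],[-0.7,0.55,0,0],[-0.7,0.55,0,0],[-0.7,0.55,0,0],[-0.7,0.55,0,0],[-0.7,0.55,0,0]]])

```text
time_s: 9.32
tool_pos: [0.4875, 0.0062, 0.2278]
ee_rot: [-0.509, 0.861, 0.0, -0.0]
wrist_force: [0.6, 0.1, -2.2]
opening: 0.0073
finger_force: 78.9
```

Request:
servo_tool(steps=[[[-0.85,0.25,0,0],[-0.85,0.25,0,0],[-0.85,0.25,0,0],[-0.85,0.25,0,0],[-0.85,0.25,0,0],[-0.85,0.25,0,0],[-0.85,0.25,0,0],[-0.85,0.25,0,0],[-0.85,0.25,0,0],[-0.8,0.25,0,0],[-0.7,0.2,0,0],[-0.3,0.07,0,0]]])

```text
time_s: 10.32
tool_pos: [0.5526, 0.2956, 0.2276]
ee_rot: [-0.509, 0.86, 0.001, 0.0]
wrist_force: [0.1, -0.0, -1.6]
opening: 0.0075
finger_force: 78.8
```

Request:
servo_tool(steps=[[[0,0,0,0],[0,0,0,0],[0,0,0,0]]])

```text
time_s: 10.57
tool_pos: [0.5526, 0.2916, 0.2276]
ee_rot: [-0.508, 0.862, -0.0, -0.001]
wrist_force: [-0.3, -0.4, -3.2]
opening: 0.0073
finger_force: 78.9
```

```bash
python3 - <<'E'
from fit import *
s=read_state();print(s["time_s"],s["tool_pos"],s["joint_positions"].round(3));P=camera_params("wrist");im=snapshot("wrist")
M=Ro.from_quat(s["ee_rot"]).as_matrix();ps=np.arctan2(M[1,0],M[0,0]);print("psi",np.degrees(ps),M[2])
zc=s["tool_pos"][2]-.048+.041
p=fit(im,P,[*s["tool_pos"][:2],-.0432],[(.134,.094,zc)])
d=np.array([.5528,.2968])-p[:2];print("d",d,"tool",M[:2,:2].T@d/.03,"dyaw",np.degrees(-.0432-p[2]))
b=im.copy()
for r in[rect(p,.134,.094,zc),rect([.5528,.2968,-.0432],.152,.112,.05)]:
    for u in proj(P,r): 
        if 0<u[0]<639 and 0<u[1]<479: b[int(u[1]+.5),int(u[0]+.5)]=(255,0,0)
save(b,"carry")
E
```

```text
10.5667 [0.55261224 0.29156805 0.22758656] [ 3.820e-01  2.790e-01 -3.100e-02  1.262e+00 -1.000e-03 -6.830e-01]
psi -118.97138664722709 [ 1.35834338e-03  4.30040623e-04 -9.99998985e-01]
3 [ 0.5536  0.2933 -0.0669] 56.76771545410156
1.5 [ 0.5533  0.2921 -0.047 ] 84.70026397705078
0.8 [ 0.5534  0.2922 -0.0496] 104.56438446044922
d [-0.00061327  0.00457732] tool [-0.12358227  0.09178848] dyaw 0.36537188822211697
```

View pics/carry.png

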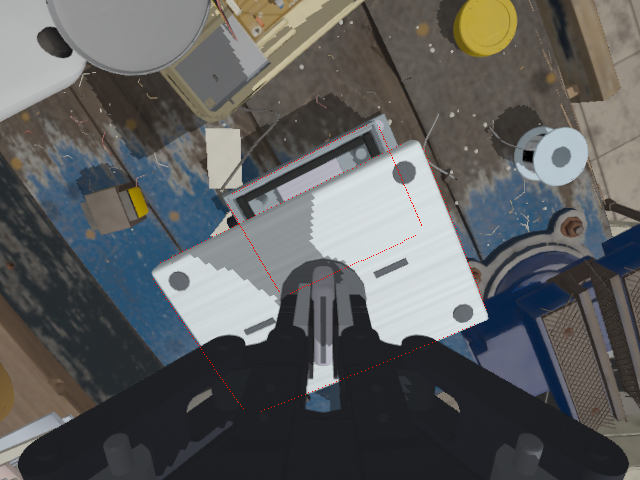

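Request:
servo_tool(steps=[[[-0.12,0.09,0,-0.06],[0,0,0.4,0],[0,0,0.7,0],[0,0,0.7,0],[0,0,0.7,0],[0,0,0.7,0],[0,0,0.6,0],[0,0,0.5,0],[0,0,0.4,0],[0,0,0.2,0],[0,0,0,0],[0,0,0,0]]])

```text
time_s: 11.62
tool_pos: [0.5529, 0.2969, 0.0807]
ee_rot: [-0.51, 0.86, 0.0, -0.0]
wrist_force: [-0.4, -0.5, -1.0]
opening: 0.0072
finger_force: 78.9
```

```bash
python3 - <<'E'
from fit import *
s=read_state();print(s["time_s"],s["tool_pos"],s["wrist_force"]);P=camera_params("wrist");im=snapshot("wrist")
zc=s["tool_pos"][2]-.048+.041
p=fit(im,P,[*s["tool_pos"][:2],-.0432],[(.134,.094,zc)],(1.5,.8))
pb=fit(im,P,[.5528,.2968,-.0432],[(.152,.112,.05)],(1.5,.8))
M=Ro.from_quat(s["ee_rot"]).as_matrix();d=np.array([.5528,.2968])-p[:2];print("tool",M[:2,:2].T@d/.03,"dyaw",np.degrees(-.0432-p[2]))
save(im[60:400,100:560],"near")
E
```

```text
11.6167 [0.55287673 0.29690781 0.08073268] [-0.36273454 -0.46734557 -0.96607502]
1.5 [ 0.5539  0.2978 -0.0422] 82.67735290527344
0.8 [ 0.5539  0.2977 -0.0415] 101.52384185791016
1.5 [ 0.5583  0.2935 -0.0402] 58.28021240234375
0.8 [ 0.5582  0.2936 -0.0437] 70.75120544433594
tool [0.04468237 0.01716063] dyaw -0.09533070363461833
```

View pics/near.png

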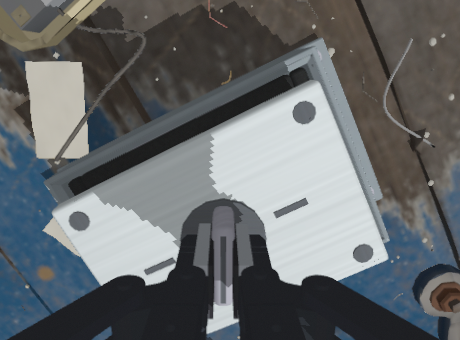

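Request:
servo_tool(steps=[[[0.03,0.02,0.12,0],[0,0,0.12,0],[0,0,0.12,0],[0,0,0.12,0],[0,0,0.08,0],[0,0,0.06,0],[0,0,0,0],[0,0,0,0],[0,0,0,0]]])

```text
time_s: 12.42
tool_pos: [0.5519, 0.2965, 0.0623]
ee_rot: [-0.511, 0.86, -0.0, 0.0]
wrist_force: [-0.5, -0.3, -0.4]
opening: 0.0072
finger_force: 79.2
```

Request:
servo_tool(steps=[[[0,0,0.04,0],[0,0,0,0],[0,0,0,0],[0,0,0,0]]])

```text
time_s: 12.75
tool_pos: [0.5519, 0.2966, 0.0613]
ee_rot: [-0.511, 0.86, -0.0, 0.0]
wrist_force: [-1.2, -0.3, 2.6]
opening: 0.0072
finger_force: 79.5
```

```bash
python3 - <<'E'
from fit import *
for i in range(2):
    im=snapshot("wrist");s=read_state();print(s["time_s"],s["tool_pos"],s["wrist_force"],s["ft_torque"])
P=camera_params("wrist")
p=fit(im,P,[*s["tool_pos"][:2],-.0432],[(.134,.094,s["tool_pos"][2]-.007)],(1.5,.8))
M=Ro.from_quat(s["ee_rot"]).as_matrix();print(np.degrees(np.arctan2(M[1,0],M[0,0])))
E
```

```text
12.8 [0.5519064  0.2965417  0.06126077] [-2.25606525 -0.92319542  3.25696432] [-0.14583729  0.37379651  0.06691569]
12.85 [0.55193837 0.29656173 0.0612456 ] [-2.53860202e+00 -6.30054237e-04  3.76941332e+00] [-0.12557306  0.4304478  -0.01578952]
1.5 [ 0.5528  0.2973 -0.0447] 86.19416809082031
0.8 [ 0.5529  0.2973 -0.0423] 103.61564636230469
-118.60017872645746
```

Request:
servo_tool(steps=[[[0,0,-0.02,0.4],[0,0,0,0.8],[0,0,0,0.9],[0,0,0,0.9],[0,0,0,0.9],[0,0,0,0.9],[0,0,0,0.9],[0,0,0,0.9],[0,0,0,0.9],[0,0,0,0.9],[0,0,0,0.9],[0,0,0,0.9]]])

```text
time_s: 13.85
tool_pos: [0.5519, 0.2974, 0.0617]
ee_rot: [0.0, 1.0, 0.001, 0.0]
wrist_force: [-1.9, 1.5, 2.0]
opening: 0.0072
finger_force: 79.6
```

Request:
servo_tool(steps=[[[0,0,0,0.45],[0,0,0,0],[0,0,0,0],[0,0,0,0],[0,0,0,0]]])

```text
time_s: 14.27
tool_pos: [0.5521, 0.297, 0.0617]
ee_rot: [0.021, 1.0, 0.001, 0.0]
wrist_force: [0.3, 1.8, 1.9]
opening: 0.0073
finger_force: 79.5
```

```bash
python3 - <<'E'
from fit import *
im=snapshot("wrist");s=read_state();print(s["time_s"],s["tool_pos"],s["wrist_force"],s["ft_torque"])
P=camera_params("wrist")
z=s["tool_pos"][2]-.007
p=fit(im,P,[.5528,.2968,-.0432],[(.134,.094,z)],(1.5,.8))
M=Ro.from_quat(s["ee_rot"]).as_matrix();print(np.degrees(np.arctan2(M[1,0],M[0,0])))
for u in proj(P,rect(p,.134,.094,z)):
    if 0<u[0]<639 and 0<u[1]<479: im[int(u[1]+.5),int(u[0]+.5)]=(255,0,0)
save(im,"turned")
E
```

```text
14.3167 [0.55217468 0.2969207  0.06172788] [-0.46168434  1.78628131  3.04291401] [0.47480721 0.27240861 0.00792969]
1.5 [ 0.5527  0.2979 -0.0431] 82.43876647949219
0.8 [ 0.553   0.2978 -0.043 ] 96.59326934814453
177.54650488749033
```

View pics/turned.png

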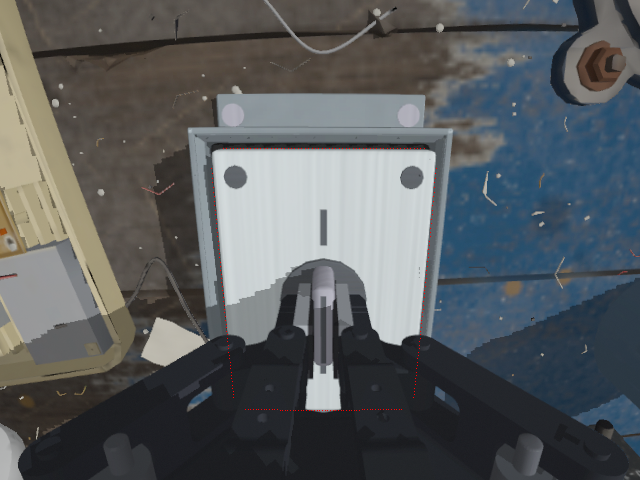

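Request:
servo_tool(steps=[[[0,0,0.05,0],[0,0,0.05,0],[0,0,0.05,0],[0,0,0.03,0],[0,0,0,0],[0,0,0,0]]])

```text
time_s: 14.82
tool_pos: [0.5522, 0.2969, 0.0574]
ee_rot: [0.022, 1.0, 0.0, 0.0]
wrist_force: [-2.6, 1.9, 8.8]
opening: 0.0073
finger_force: 80.8
```

Request:
servo_tool(steps=[[[0,0,0.03,0],[0,0,0.02,0],[0,0,0,0],[0,0,0,0],[0,0,0,0]]])

```text
time_s: 15.23
tool_pos: [0.5523, 0.2969, 0.0571]
ee_rot: [0.022, 1.0, 0.0, 0.001]
wrist_force: [-5.4, 0.4, 14.4]
opening: 0.007
finger_force: 81.5
```

Request:
servo_tool(steps=[[[0,0,0.01,0],[0,0,0,0],[0,0,0,0],[0,0,0,0],[0,0,0,0],[0,0,0,0],[0,0,0,0],[0,0,0,0]]])

```text
time_s: 15.9
tool_pos: [0.5523, 0.297, 0.0571]
ee_rot: [0.022, 1.0, 0.001, 0.001]
wrist_force: [-5.8, 0.2, 16.6]
opening: 0.0073
finger_force: 81.7
```

```bash
python3 - <<'E'
from fit import *
s0=read_state();im=snapshot("wrist");s=read_state();print(s["time_s"],s0["tool_pos"],s["tool_pos"],s["wrist_force"],s["ft_torque"])
P=camera_params("wrist")
fit(im,P,[.5528,.2968,-.0432],[(.134,.094,.05)],(1.5,.8))
save(im[80:480,120:520],"end")
E
```

```text
15.95 [0.55232565 0.29695245 0.05711882] [0.55229579 0.29693351 0.05711432] [-6.21365567  1.29596931 17.01383537] [0.04512273 1.32875951 0.06843825]
1.5 [ 0.5528  0.2978 -0.0434] 83.0655517578125
0.8 [ 0.553   0.2977 -0.045 ] 99.88351440429688
```

View pics/end.png

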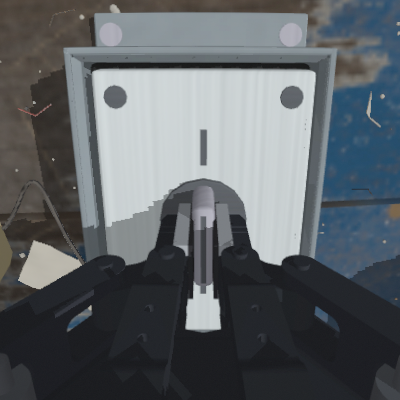

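The cover sits flush in the recess. The wing lies along the long sides, and the arm is pressing steadily with about 17 N.

```bash
python3 -c "
from plant import *
print(finish_job())"
```

```text
the job is handed in; nothing more can be done
None
```

The cover is in the junction box with its wing along the long sides, held down flush at about 17 N with the gripper still closed; I handed the job in at about 16 s, and no verdict came back.

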